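Ready the pastry sheeter: scraper in, gap lever to the green notch

TASK

Get the pastry sheeter ready: first slide the blue-handled scraper, blade first and flat on the bench, fully home into the slot at the foot of the sheeter's front and let go of it. Only then throw the red-topped gap lever on top of the sheeter round into the notch marked with the green tag, leaving the scraper home and the pan, croissants and shaker where they are.

Things in the scene. Friction and masses are not known exactly. Their poses are not given: they have to be found in the camera images.
- sheeter: White pastry sheeter head fixed on the bench, 200 mm deep (x), 300 mm wide (y); its top, an aluminium plate, is 136 mm above the bench. Origin: at bench height, middle of the slot mouth on the upright front face; +x points into the slot (away from the robot at yaw 0), z up. Two orange guides, 16 mm high, flare out from the mouth's sides, 26 mm in front of the face.
- slot_stop (a point): Middle of the solid stop at the slot's inner end, at bench height, 50 mm behind the front face (sheeter x = 50 mm). The slot's floor is the bench itself; it is 118 mm wide, 16 mm high and 50 mm deep.
- lever_hinge (a point): The gap lever's upright axis at the height of the plate's top, 152 mm behind the sheeter's front face (sheeter x = 152 mm, y = 0, z = 136 mm).
- gap_lever (a joint): Lever angle about its upright axis, rad. Four detent notches (dark radial grooves) at 0, 0.4, 0.8 and 1.2; at 0.6 it points straight to the sheeter's front (-x), at 0 it stands 0.6 rad to the +y side; grows anticlockwise seen from above, towards -y. Stops at -0.03 and 1.23. It starts in the untagged notch at 0. Let go, it springs into the nearest notch; about 5 N at the knob pushes it out.
- lever_knob (a point): Centre of the red ball (27 mm across) on the lever's black upright post. The post is 22 mm across and stands 110 mm from the lever's axis, on a 16 mm wide, 10 mm thick flat steel arm whose top lies 13 mm above the plate; the ball's centre is 63 mm above the plate, 199 mm above the bench.
- lever_pointer (a point): Tip of the lever's red pointer, 134 mm from the lever's axis, 7 mm above the plate, in line with the post. It stands over a tag when the lever is in that tag's notch.
- green_tag: Green disc, 24 mm across, 2 mm thick, fixed on the plate 134 mm from the lever's axis; marks the notch wanted (0.4, 0.8 or 1.2 rad). Origin under its centre.
- grey_tag1: Grey disc, 24 mm across, fixed likewise at one of the other two notches. Origin under its centre.
- grey_tag2: Grey disc, 24 mm across, fixed likewise at the remaining notch. Origin under its centre.
- scraper: Loose scraper lying flat on the bench, 0.25 kg: steel blade 110 mm wide (y), 4 mm thick, whose free edge is 140 mm ahead (+x) of the handle's middle; blue bar handle on its rear, 24 mm thick (x), 114 mm long (y), its top 34.5 mm above the bench. Origin: on the bench under the handle's middle; x points to the blade's free edge, z up.
- scraper_edge (a point): Middle of the blade's free edge, 140 mm ahead (+x) of the scraper's origin, 2 mm up. Fully home it touches the slot's stop, 50 mm in.
- scraper_handle (a point): Middle of the blue handle, 20 mm above the scraper's underside: the place to grip, across its 24 mm.
- pan: Bystander: small aluminium sheet pan, 230 x 170 x 22 mm, on the robot's left. Origin under its centre.
- croissant1: Bystander: croissant, about 140 mm long, 60 mm high, in the pan. Origin under its middle.
- croissant2: Bystander: second croissant in the pan. Origin under its middle.
- shaker: Bystander: aluminium sugar shaker, 68 mm across, 120 mm tall, on the robot's right. Origin under its centre.

How it is judged:
On the way, in this order (a step that is already met when the one before it is completed fails the run):
1. the scraper is home in the slot and let go while the lever is still in its first notch (x of scraper_edge in the frame of sheeter above 0.042 m and y of scraper_edge in the frame of sheeter between -0.009 and 0.009 m and z of scraper_edge in the frame of sheeter below 0.01 m and angle between the x axis of scraper and the x axis of sheeter, either way round below 0.12 rad and value of joint gap_lever below 0.15 rad and contact force between scraper and the fingers below 0.3 N and linear speed of scraper below 0.02 m/s), for 0.2 s.
2. the lever's pointer stands over the green tag (horizontal distance between lever_pointer and green_tag below 0.01 m and velocity of joint gap_lever between -0.1 and 0.1 rad/s), for 0.2 s.
At the end, for the whole second after the job is handed in: The scraper lies flat in the slot, its blade edge within 8 mm of the stop, within 9 mm of the slot's middle and 0.12 rad of straight, at rest; the lever rests in the tagged notch, its pointer within 10 mm of the green tag's centre (x of scraper_edge in the frame of sheeter above 0.042 m and y of scraper_edge in the frame of sheeter between -0.009 and 0.009 m and z of scraper_edge in the frame of sheeter below 0.01 m and angle between the x axis of scraper and the x axis of sheeter, either way round below 0.12 rad and horizontal distance between lever_pointer and green_tag below 0.01 m and linear speed of scraper below 0.02 m/s and velocity of joint gap_lever between -0.05 and 0.05 rad/s); the robot touches nothing.
It fails at once if the pan, a croissant or the shaker is moved by more than 30 mm (distance of any of pan, croissant1, croissant2, shaker from where it was at the start of the episode above 0.03 m).
It also fails if it takes over 58 s, if anything falls off the work surface, if the arm or the gripper's body presses on something with over 40 N, if the wrist force passes 120 N, or if a joint passes its speed limit or range.

ROBOT

A 6-joint arm with a two-finger parallel gripper is mounted at the origin on the work surface. World frame = base frame: x ahead of the robot, y to its left, z up, the work surface at z = 0. Lengths are in m, angles in rad, forces in N, time in s.
With the tool pointing down it reaches from about 0.275 to 0.725 m from the base axis. Payload 5.6 kg.
Tool frame: the origin (TCP) lies on the centre line of the jaws, within the pads' length; the fingertips stand 8 mm ahead of it and the grasp point (between the pads) lies 11 mm behind it (bot.tips_ahead is the distance from the TCP to the fingertips, in m); z points along the fingers, y is the line along which they close (so a half turn about z gives the same grasp; the last joint's range is limited). The gripper opens to 85 mm and grips with 20 to 120 N. Pads are 22 mm wide; open, the fingers measure 114 mm over their backs; the gripper's body (76 mm by 85 mm) begins 54 mm behind the grasp point. The pads swing forward as they close: fully open they stand 13 mm farther back than shut.
Start: joints at [1.622, 0.255, 0.108, 0, -1.424, -0.285], TCP at [0.127, 0.535, 0.239] pointing down, gripper open.
Joint ranges: [-2.95, 2.95], [-1.21, 1.97], [-1.09, 1.5], [-2.87, 1.71], [-2.94, -0.07], [-3.05, 3.05]. Speed limits (rad/s): [2.57, 2.57, 3.14, 3.14, 3.14, 3.14].

INTERFACE

Orientations are given as a unit quaternion [w, x, y, z].
In Python, from plant import bot, get_image, camera_info, order, monitor gives the robot as it stands. Calls block until the motion is done:
- bot.move_ptp(position, orientation): joint-space move of the TCP to a pose.
- bot.line_to(position, rot=None, vel=0.15): straight line of the TCP; rot=None keeps the orientation; vel is the mean speed in m/s.
- bot.movej(angles): joint-space move.
- bot.gripper_to(opening): opening from 0.0 (shut) to 1.0 (fully open); the grip force is fixed at half the most; returns when the fingers have stopped.
- bot.sleep(seconds).
- bot.ik(position, orientation): joint angles nearest the present ones, or None.
- get_image(name): name is "scene" or "top" or "wrist"; returns (picture, depth): 384x512x3 uint8, red, green, blue; 384x512 float32, m along the optical axis (not along the pixel's ray), 0 where there is no reading.
- camera_info(name): a dict with "fx", "fy", "cx", "cy" (pixels), "cam_to_world" (4x4, takes a point from camera to world coordinates). Camera axes: x right, y up, looking along -z (the intrinsics and any distortion apply to the point x, -y, -z); pixel columns grow to the right and rows downward; lengths in m; the calibration is good to about 2 mm. A picture is of the moment at which its call begins: read the wrist's pose just before it. camera_info takes no time and is no camera call; for the wrist camera it gives the pose at the moment of the call.
A pose or a line that the arm cannot do raises bot.PlanningError and nothing moves.
- order.close_job(): hands the job in; it is judged then, once.
Readings, each from a call of its own:
- monitor.current_clock(): time.
- monitor.current_joint_pos(): joint angles.
- monitor.current_dq(): joint speeds.
- monitor.current_joint_torque(): joint torques, N m.
- monitor.current_position(): TCP position.
- monitor.current_tcp_rot(): TCP orientation.
- monitor.current_ft_force(): force on the tool from outside, world axes, zero at the start.
- monitor.current_moment(): the same for the moment, N m.
- monitor.current_width(): opening from 0.0 (shut) to 1.0 (fully open).
- monitor.current_grasp_force(): force on a finger pad.
Only numpy, scipy, OpenCV 4.12 (cv2) and the standard library are available. Lean on these libraries where they do the work, as an engineer would, in place of code of your own. Each camera call takes 0.05 s, during which the arm holds its last target. There are 200 camera calls.

## Working session

There is one attempt and no reset: what is moved stays moved. The work goes in short steps, each a Python script; the robot and the scene stay as the last script left them, time stands still between calls to the robot, and variables do not carry over. Pictures are saved under pics/ and viewed, at most 10 in all, crops included, and the job is handed in when it is done.

```bash
mkdir -p pics; cat > h.py <<'E'
import numpy as np, cv2
from plant import bot, get_image, camera_info, order, monitor
def pt(ci,d,u,v,z=None):
    T=np.array(ci["cam_to_world"]); r=np.array([(u-ci["cx"])/ci["fx"],-(v-ci["cy"])/ci["fy"],-1.])
    if z is None: return (T@np.append(r*d[int(v),int(u)],1))[:3]
    w=T[:3,:3]@r; return T[:3,3]+w*(z-T[2,3])/w[2]
def save(n,name,box=None,k=1):
    p,d=get_image(n); im=p[...,::-1]
    if box: im=im[box[1]:box[3],box[0]:box[2]]
    cv2.imwrite(f"pics/{name}.png",cv2.resize(im,None,fx=k,fy=k,interpolation=cv2.INTER_CUBIC)); np.savez(f"pics/{name}.npz",p=p,d=d); return p,d
E
python3 - <<'E'
from h import *
save("top","top1",k=1.5);save("scene","sc1",k=1.5)
for n in("top","scene"):print({k:np.round(v,3).tolist() if not isinstance(v,str) else v for k,v in camera_info(n).items()})
E
```

```text
{'fx': 389.933, 'fy': 389.933, 'cx': 255.004, 'cy': 192.389, 'cam_to_world': [[-0.018, 0.997, -0.069, 0.447], [-1.0, -0.019, -0.024, 0.038], [-0.025, 0.069, 0.997, 1.175], [0.0, 0.0, 0.0, 1.0]]}
{'fx': 399.185, 'fy': 399.185, 'cx': 255.57, 'cy': 188.387, 'cam_to_world': [[-0.819, -0.393, 0.418, 1.032], [0.573, -0.585, 0.574, 0.731], [0.019, 0.71, 0.704, 0.991], [0.0, 0.0, 0.0, 1.0]]}
```

View pics/top1.png

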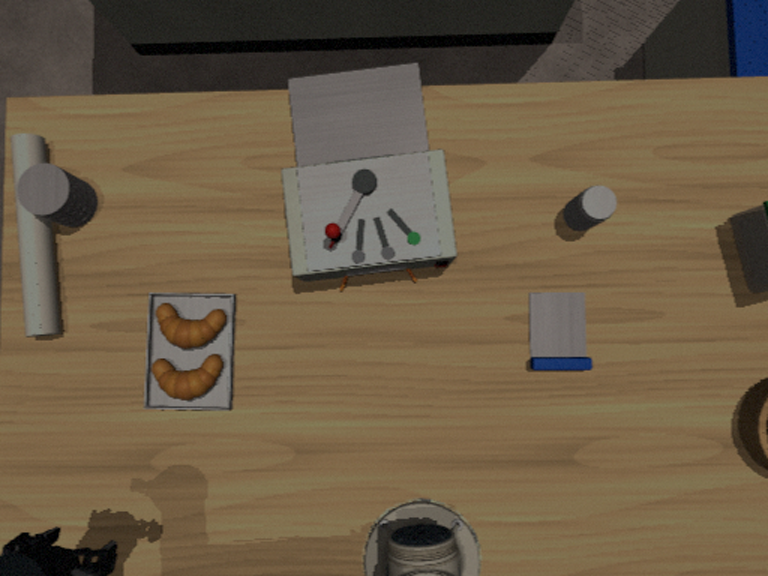

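View pics/sc1.png

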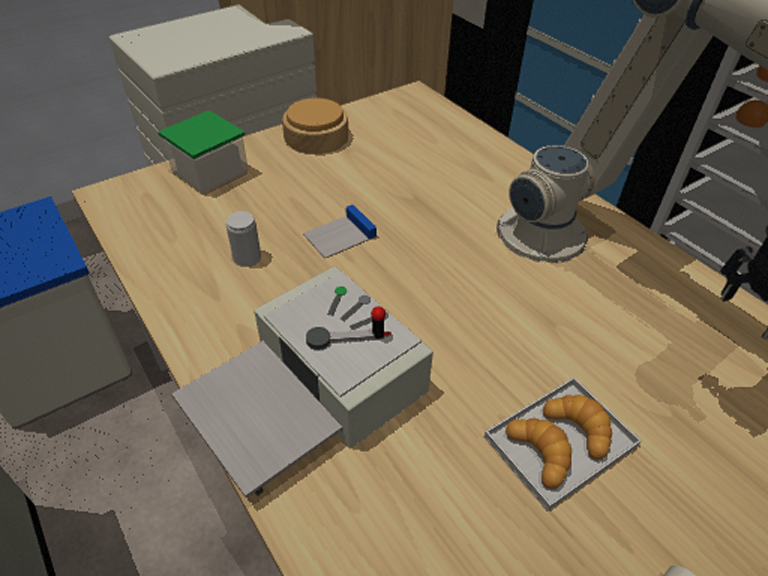

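The top view shows the green tag at (413,238), which is the 1.2 notch. The grey tags are at (358,257) and (388,252), the hinge at (364,182) and the knob at (333,231). The scraper handle runs from (531,364) to (591,364) with the blade edge at row 293, all in the 1.5x picture.

```bash
python3 - <<'E'
from h import *
ci=camera_info("top"); f=np.load("pics/top1.npz");p=f["p"].astype(int);d=f["d"]
hsv=cv2.cvtColor(f["p"],cv2.COLOR_RGB2HSV)
g=(hsv[...,0]>50)&(hsv[...,0]<75)&(hsv[...,1]>120);g[:,:200]=0;g[:,330:]=0;g[200:]=0
v,u=np.nonzero(g);print("green",len(u),u.mean(),v.mean(),pt(ci,d,u.mean(),v.mean()))
gr=pt(ci,d,u.mean(),v.mean(),.138)
P=[pt(ci,d,358.5/1.5,257/1.5,.138),pt(ci,d,388/1.5,252.5/1.5,.138),gr]
a=np.array([.4,.8,1.2])-.6; S=np.c_[152-134*np.cos(a),-134*np.sin(a)]/1000
W=np.array(P)[:,:2]
M=lambda A,B:None
sc=S-S.mean(0);wc=W-W.mean(0);th=np.arctan2((sc[:,0]*wc[:,1]-sc[:,1]*wc[:,0]).sum(),(sc*wc).sum())
R=np.array([[np.cos(th),-np.sin(th)],[np.sin(th),np.cos(th)]]);t=W.mean(0)-R@S.mean(0)
print("yaw",th,"org",t,"res",W-(S@R.T+t), "hinge",R@[.152,0]+t, "knob pred",R@[.152-.11*np.cos(.6),.11*np.sin(.6)]+t)
print("knob",pt(ci,d,333/1.5,231/1.5),pt(ci,d,333/1.5,231/1.5,.205),"hinge",pt(ci,d,364/1.5,182/1.5))
for n,c in dict(bl=(283,168),br=(443,151),fr=(455,256),fl=(292,273)).items():print(n,pt(ci,d,c[0]/1.5,c[1]/1.5,.136))
b=(hsv[...,0]>105)&(hsv[...,0]<130)&(hsv[...,1]>140);b[:220]=0;b[260:]=0;b[:,:340]=0;b[:,410:]=0
v,u=np.nonzero(b);print("blue",len(u),u.min(),u.max(),v.min(),v.max(),u.mean(),v.mean(),pt(ci,d,u.mean(),v.mean()),pt(ci,d,u.mean(),v.mean(),.0345),cv2.minAreaRect(np.c_[u,v].astype(np.float32)))
for c in [(529,293),(585,292),(530,357),(588,357)]:print(pt(ci,d,c[0]/1.5,c[1]/1.5,.004))
for c in [(597,200),(574,205)]:print("shaker",pt(ci,d,c[0]/1.5,c[1]/1.5))
E
```

```text
green 131 267.12213740458014 75.45801526717557 [0.86913765 0.02319828 0.05371607]
yaw 1.0164111652459273 org [0.62993635 0.05018137] res [[-0.04153669  0.0230039 ]
 [-0.07981518 -0.00178363]
 [ 0.12135187 -0.02122027]] hinge [0.70995229 0.17941546] knob pred [0.60935218 0.13492256]
knob [0.61230451 0.14218917 0.20928821] [0.61303776 0.14265061 0.205     ] hinge [0.70870828 0.09210595 0.15223987]
bl [0.74215692 0.23963105 0.136     ]
br [ 0.76625401 -0.05064637  0.136     ]
fr [ 0.5751364  -0.06727163  0.136     ]
fl [0.55053164 0.22454922 0.136     ]
blue 333 354 393 238 246 373.64864864864865 242.11111111111111 [ 0.37622464 -0.27407594  0.03568127] [ 0.376151   -0.27439993  0.0345    ] ((373.5, 242.0), (8.0, 39.0), 90.0)
[ 0.51415967 -0.22581931  0.004     ]
[ 0.51403789 -0.33658528  0.004     ]
[ 0.38733032 -0.22338283  0.004     ]
[ 0.38546739 -0.33715918  0.004     ]
shaker [ 0.67383159 -0.32792935  0.11978373]
shaker [ 0.67687457 -0.3029857   0.06541041]
```

```bash
cat >> h.py <<'E'
from scipy.spatial.transform import Rotation as Ro
def q(yaw):  # tool down, jaws closing along heading yaw
    c,s=np.cos(yaw),np.sin(yaw)
    o=Ro.from_matrix(np.array([[-s,c,0],[c,s,0],[0,0,-1]]).T).as_quat()
    return [o[3],o[0],o[1],o[2]]
E
python3 - <<'E'
from h import *
for p,y in [((.47,.07,.32),.083),((.376,-.274,.25),0),((.47,.07,.015),.083),((.62,.14,.25),.083)]:
  for k in (0,np.pi,): print(p,k,np.round(bot.ik(list(p),q(y+k)),2))
A=0 if abs(bot.ik([.376,-.274,.25],q(0))[5])<abs(bot.ik([.376,-.274,.25],q(np.pi))[5]) else np.pi
print("A",A)
def shot(n,p,y):
  bot.move_ptp(p,q(y+A)); bot.sleep(.3)
  ci=camera_info("wrist"); save("wrist",n,k=1.5); np.save(f"pics/{n}_ci.npy",ci,allow_pickle=True); print(np.round(ci["cam_to_world"],3).tolist(),monitor.current_clock())
shot("w1",[.47,.07,.34],.083)
shot("w2",[.40,-.274,.25],0)
E
```

```text
(0.47, 0.07, 0.32) 0 [ 0.48  0.09  0.11  0.   -1.59  2.75]
(0.47, 0.07, 0.32) 3.141592653589793 [ 0.48  0.09  0.11  0.   -1.59 -0.4 ]
(0.376, -0.274, 0.25) 0 [-0.29  0.08 -0.08  0.   -1.41 -2.85]
(0.376, -0.274, 0.25) 3.141592653589793 [-0.29  0.08 -0.08  0.   -1.41  0.29]
(0.47, 0.07, 0.015) 0 [ 0.48  0.31 -0.45  0.   -0.81  2.75]
(0.47, 0.07, 0.015) 3.141592653589793 [ 0.48  0.31 -0.45  0.   -0.81 -0.4 ]
(0.62, 0.14, 0.25) 0 [ 0.47  0.43  0.38  0.   -1.53  2.76]
(0.62, 0.14, 0.25) 3.141592653589793 [ 0.47  0.43  0.38  0.   -1.53 -0.38]
A 3.141592653589793
[[-0.996, 0.081, 0.024, 0.475], [-0.085, -0.959, -0.27, 0.002], [0.001, -0.271, 0.962, 0.473], [0.0, 0.0, 0.0, 1.0]] 2.5583
[[-1.0, 0.002, 0.001, 0.4], [-0.002, -0.963, -0.271, -0.342], [0.0, -0.271, 0.963, 0.384], [0.0, 0.0, 0.0, 1.0]] 4.2667
```

View pics/w1.png

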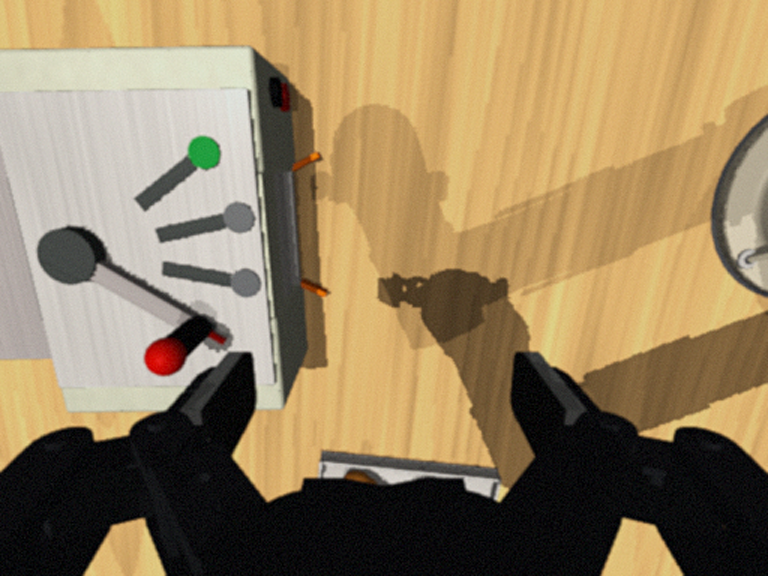

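View pics/w2.png

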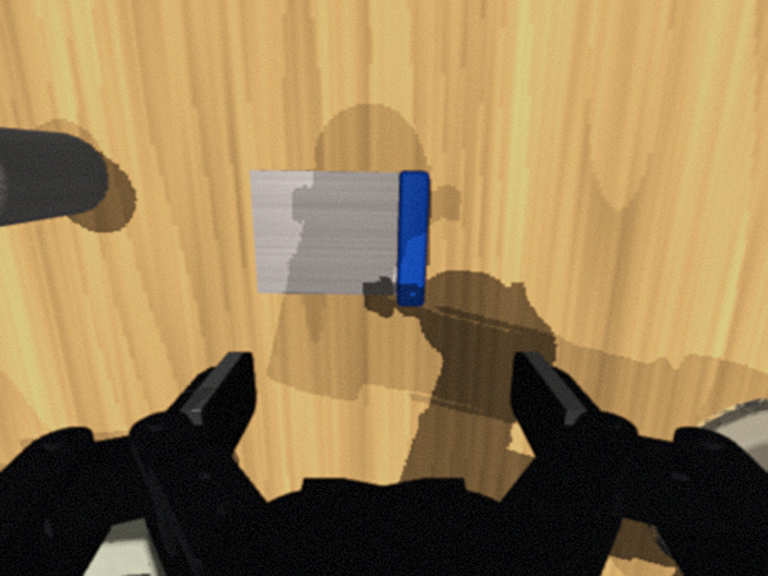

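w1 shows the green tag at (204,152), the greys at (239,217) and (246,283), and the guide tips at (320,156) and (326,292). w2 shows the blade corners at (251,170) and (258,293), and the handle top from about (414,172) to (411,303).

```bash
python3 - <<'E'
from h import *
L=lambda n:(np.load(f"pics/{n}_ci.npy",allow_pickle=True).item(),np.load(f"pics/{n}.npz")["d"])
ci,d=L("w1"); P=lambda c,z=None:pt(ci,d,c[0]/1.5,c[1]/1.5,z)
W=np.array([P(c,.138) for c in[(246,283),(239,217),(204,152)]])[:,:2];print(W,[P(c)[2] for c in[(246,283),(239,217),(204,152)]])
a=np.array([.4,.8,1.2])-.6; S=np.c_[152-134*np.cos(a),-134*np.sin(a)]/1000
sc=S-S.mean(0);wc=W-W.mean(0);th=np.arctan2((sc[:,0]*wc[:,1]-sc[:,1]*wc[:,0]).sum(),(sc*wc).sum())
R=np.array([[np.cos(th),-np.sin(th)],[np.sin(th),np.cos(th)]]);t=W.mean(0)-R@S.mean(0)
print("yaw",th,"org",t,"res",W-(S@R.T+t),"hinge",R@[.152,0]+t)
for n,c,z in[("face top r",(252,47),.136),("face top l",(283,408),.136),("guideR",(320,156),.016),("guideL",(326,292),.016),("mouthR",(294,168),.016),("mouthL",(302,282),.016)]:print(n,P(c,z))
print("knob",P((165,356)),P((165,356),.199))
ci,d=L("w2")
for n,c,z in[("edge a",(251,170),.004),("edge b",(258,293),.004),("handle end a",(414,172),.0345),("handle end b",(411,304),.0345),("hl",(401,172),.0345),("hr",(429,172),.0345),("hl2",(398,304),.0345),("hr2",(424,304),.0345)]:print(n,P(c,z),P(c)[2])
E
```

```text
[[0.57703778 0.10559843]
 [0.58238041 0.0526262 ]
 [0.60810758 0.00635596]] [np.float64(0.13723439604615162), np.float64(0.13824462035036517), np.float64(0.13721189223887797)]
yaw 0.10359953523347769 org [0.55913257 0.07709325] res [[ 9.80273105e-05 -1.11462525e-04]
 [-6.54670110e-05 -1.25788434e-04]
 [-3.25602995e-05  2.37250959e-04]] hinge [0.7103176  0.09281223]
face top r [ 0.57319854 -0.06779932  0.136     ]
face top l [0.54508787 0.21913183 0.136     ]
guideR [0.53881894 0.00180242 0.016     ]
guideL [0.52562832 0.14616257 0.016     ]
mouthR [0.56489536 0.01588326 0.016     ]
mouthL [0.5525914  0.13686609 0.016     ]
knob [0.60991448 0.13964599 0.20835379] [0.61467843 0.14449911 0.199     ]
edge a [ 0.51195874 -0.33504146  0.004     ] 0.002868383462723223
edge b [ 0.51438684 -0.22523013  0.004     ] -0.0016297551482354344
handle end a [ 0.37492831 -0.3343525   0.0345    ] 0.0323933315307246
handle end b [ 0.37510436 -0.2250358   0.0345    ] 0.03384053785951363
hl [ 0.38514878 -0.33433042  0.0345    ] 0.011140089097279815
hr [ 0.36313511 -0.33437798  0.0345    ] -0.0012446079477265726
hl2 [ 0.38622116 -0.22501338  0.0345    ] 0.029430401852475085
hr2 [ 0.36398723 -0.22505821  0.0345    ] 0.03107252222103951
```

```bash
cat >> h.py <<'E'
YAW=.101; ORG=np.array([.559,.077]); RS=np.array([[np.cos(YAW),-np.sin(YAW)],[np.sin(YAW),np.cos(YAW)]])
A=np.pi
def sh(x,y,z): return list(RS@[x,y]+ORG)+[z]
E
python3 - <<'E'
from h import *
o=q(-.01+A)
bot.move_ptp([.375,-.280,.10],o); bot.line_to([.375,-.280,.016],vel=.12)
bot.gripper_to(0); print(monitor.current_width(),monitor.current_grasp_force(),monitor.current_ft_force(),monitor.current_position())
bot.line_to(sh(-.20,0,.016),rot=q(YAW+A),vel=.12); bot.sleep(.3)
print(monitor.current_width(),monitor.current_ft_force(),monitor.current_position(),monitor.current_clock())
ci=camera_info("wrist"); save("wrist","w3",k=1.5); np.save("pics/w3_ci.npy",ci,allow_pickle=True); save("top","t3",(170,90,330,250),4)
E
```

```text
0.2674385500038998 60.49447417259216 [-0.48074965  0.12096066  4.674949  ] [ 0.3753841  -0.28016451  0.01649214]
0.26650241060443103 [ 0.5308108  -7.11212647 12.3802351 ] [0.35949674 0.05604006 0.0164259 ] 9.625
```

View pics/w3.png

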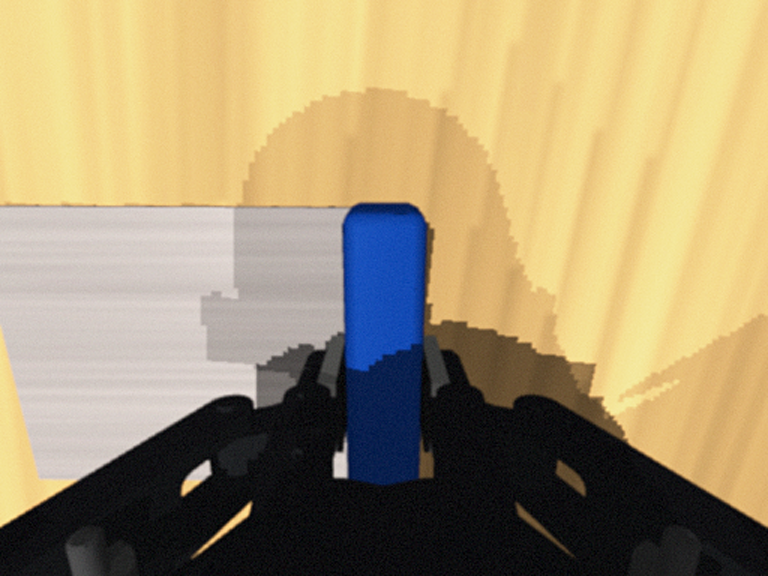

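View pics/t3.png

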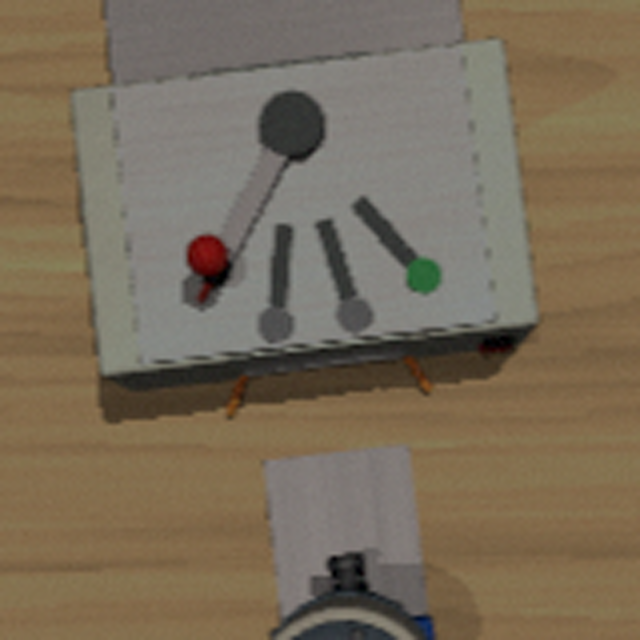

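w3 shows the handle held squarely. t3 shows the blade edge corners at (265,460) and (408,448), the guide tips at (232,413) and (428,390), and the lever still at its first notch.

```bash
python3 - <<'E'
from h import *
ci=camera_info("top"); f=np.load("pics/t3.npz");d=f["d"]
for n,c,z in[("bL",(265,460),.004),("bR",(408,448),.004),("gL",(232,415),.016),("gR",(428,390),.016),("sideL",(278,600),.004)]:
  w=pt(ci,d,170+c[0]/4,90+c[1]/4,z); print(n,w,RS.T@(w[:2]-ORG))
ci=np.load("pics/w3_ci.npy",allow_pickle=True).item();d=np.load("pics/w3.npz")["d"]
for n,c,z in[("s1",(10,206),.004),("s2",(330,207),.004),("s3",(45,478),.004),("hR",(384,206),.0345)]:
  w=pt(ci,d,c[0]/1.5,c[1]/1.5,z); print(n,w,RS.T@(w[:2]-ORG))
print(RS.T@(monitor.current_position()[:2]-ORG))
E
```

```text
bL [0.49169323 0.12314481 0.004     ] [-0.06231105  0.05269608]
bR [0.49871438 0.01555493 0.004     ] [-0.0661738  -0.05505344]
gL [0.52526313 0.14644709 0.016     ] [-0.0265627  0.0724948]
gR [5.41107327e-01 2.51602122e-05 1.60000000e-02] [-0.02556274 -0.07477847]
sideL [0.38692627 0.11490982 0.004     ] [-0.16737443  0.05506654]
s1 [0.48843034 0.01489835 0.004     ] [-0.07647164 -0.05466975]
s2 [0.38169533 0.00426935 0.004     ] [-0.18373441 -0.05448267]
s3 [0.48851424 0.12395489 0.004     ] [-0.06539216  0.05382257]
hR [ 0.364117  -0.0008177  0.0345   ] [-0.20173607 -0.0577714 ]
[-0.20057184 -0.00072637]
```

```bash
python3 - <<'E'
from h import *
o=q(YAW+A); F=lambda:RS.T@np.array(monitor.current_ft_force())[:2]
for x in(-.15,-.12,-.10,-.096): bot.line_to(sh(x,0,.016),rot=o,vel=.08); print(x,F())
while x<-.080:
  x+=.002; bot.line_to(sh(x,0,.016),vel=.03); print(round(x,3),F(),RS.T@(np.array(monitor.current_position()[:2])-ORG))
  if F()[0]<-18: break
print(monitor.current_clock()); np.save("x.npy",x)
E
```

```text
-0.15 [-21.19292032  -1.17321575]
-0.12 [-11.26675299  -1.63305103]
-0.1 [-5.38138741 -1.6098657 ]
-0.096 [-13.94364398   0.73911617]
-0.094 [-17.04030331   1.9949609 ] [-0.099111   -0.00056855]
-0.092 [-16.87100884   0.40167092] [-0.09710272 -0.00063088]
-0.09 [-15.89957124   0.17412219] [-0.09515398 -0.00067692]
-0.088 [-16.1671187    0.32173286] [-0.09313525 -0.00070116]
-0.086 [-16.12551492   0.43119448] [-0.09111519 -0.00070332]
-0.084 [-17.2245833  -0.8842587] [-0.08911485 -0.00071362]
-0.082 [-16.19150618   0.79903406] [-0.08729979 -0.00072994]
-0.08 [-24.60416095   2.00096051] [-0.08725276 -0.00073734]
13.675
```

The advance stopped at -0.0873 with the force rising, so the blade is on the stop. Next I release, retreat and look.

```bash
python3 - <<'E'
from h import *
bot.gripper_to(.7); bot.sleep(.2)
p=list(monitor.current_position()); bot.line_to([p[0],p[1],.13],vel=.15); bot.line_to(sh(-.16,0,.34),vel=.25); bot.sleep(.4)
print(monitor.current_clock())
ci=camera_info("wrist"); save("wrist","w4",k=1.5); np.save("pics/w4_ci.npy",ci,allow_pickle=True)
E
```

```text
16.675
```

View pics/w4.png

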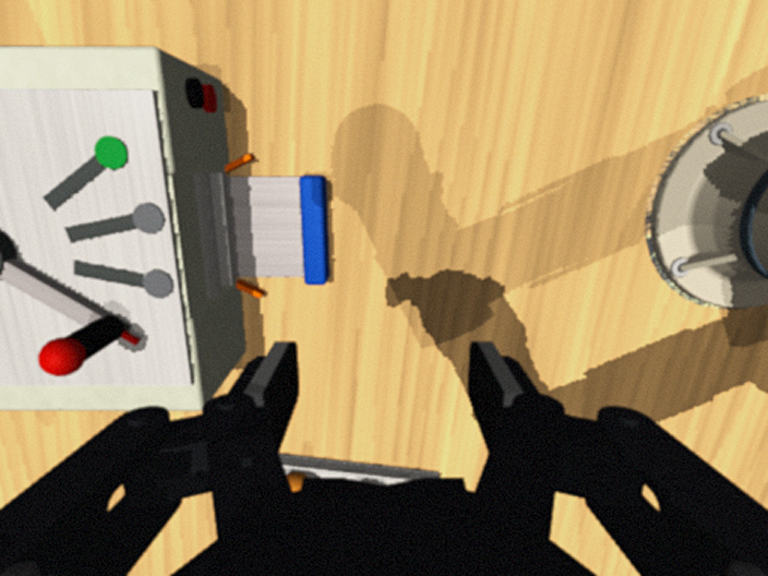

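w4 shows the scraper seated straight between the guides, with the handle top at about (313,230). The lever is still at notch 0.

```bash
python3 - <<'E'
from h import *
ci=np.load("pics/w4_ci.npy",allow_pickle=True).item();d=np.load("pics/w4.npz")["d"]
for c in[(302,177),(301,283),(325,177),(326,283)]:
  w=pt(ci,d,c[0]/1.5,c[1]/1.5,.0345); print(RS.T@(w[:2]-ORG))
def pose(a,z):
  b=a-.6; return sh(.152-.11*np.cos(b),-.11*np.sin(b),z), q(YAW+b-np.pi/2+np.pi)
for a in(0,.6,1.2): print(np.round(bot.ik(*pose(a,.165)),2))
E
```

```text
[-0.08126933 -0.05394417]
[-0.07476024  0.05514215]
[-0.10404895 -0.05396475]
[-0.10123863  0.05512744]
[ 0.48  0.44  0.19  0.   -1.32 -2.55]
[ 0.39  0.4   0.12  0.   -1.29 -1.86]
[ 0.28  0.43  0.18  0.   -1.32 -1.15]
```

The scraper is home: edge about 49.7 mm in, y about 0.6 mm. Now the lever.

```bash
python3 - <<'E'
from h import *
def pose(a,z):
  b=a-.6; return sh(.152-.11*np.cos(b),-.11*np.sin(b),z), q(YAW+b-np.pi/2+np.pi)
bot.move_ptp(*pose(0,.31)); bot.line_to(pose(0,.165)[0],vel=.12); print(monitor.current_ft_force())
bot.gripper_to(.5)
for a in np.arange(.1,1.21,.1):
  p,o=pose(a,.165); bot.line_to(p,rot=o,vel=.08); print(round(a,1),np.round(monitor.current_ft_force(),1))
bot.sleep(.5); print(np.round(monitor.current_ft_force(),1))
bot.gripper_to(.7); bot.line_to(pose(1.2,.32)[0],vel=.12); bot.line_to(sh(-.16,0,.34),rot=q(YAW+A),vel=.2); bot.sleep(.4)
print(monitor.current_clock())
save("wrist","w5",k=1.5)
E
```

```text
[ 0.67599059  0.31566926 -0.56759093]
0.1 [ 1.1  1.8 -0.4]
0.2 [ 1.6  4.2 -1.2]
0.3 [ 0.3 -2.5  0.1]
0.4 [ 0.2 -0.1  0.1]
0.5 [-0.7  1.5 -0.4]
0.6 [1.3 6.1 0.3]
0.7 [ 4.9 -8.1 -0.3]
0.8 [-0.3  0.5 -0. ]
0.9 [-0.1  1.4  0.3]
1.0 [-1.6  5.   0.7]
1.1 [-0.2  0.3  0.2]
1.2 [0.5 0.4 0.2]
[0.4 0.5 0.6]
27.5667
```

View pics/w5.png

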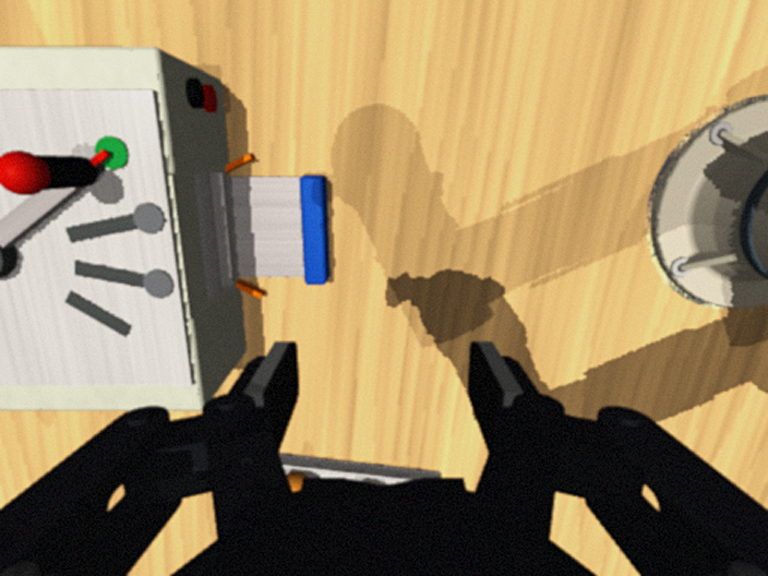

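The pointer is over the green tag at (110,153), the scraper hasn't moved, and the arm is clear.

```bash
python3 -c "
from plant import order
print(order.close_job())"
```

```text
the job is handed in; nothing more can be done
None
```

I handed the job in at about 28 s: the last picture shows the scraper home in the slot (edge measured about 49.7 mm in) and the lever pointer over the green tag. The pan and shaker were never approached, and no verdict came back from the hand-in.

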